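# Walk the embossing die block up to the fence

### The job

Walk the heavy steel die block up to the fence by pushing its two orange corner bumpers with the fingertips, one bumper at a time, first one corner and then the other, until its long front face lies flush against the fence, within the fence's length. Square the block up before it meets the fence: no corner may be driven into the fence while the block is still visibly askew. Do not touch its bare steel, lift it or tip it, and leave everything else on the bench where it stands; finish with the hand clear.

Things in the scene. Friction and masses are not known exactly. Their poses are not given: they have to be found in the camera images.
- die_block: Loose steel block, 0.8 to 1.3 kg: 90 mm along its x, 150 along its y, 40 high, brass plate on top. Origin: centre of its underside. +x points out of its plain long front face (45 mm from the origin), which must lie on the fence; the orange bumpers are on the -x side, toward the robot. Pushing one bumper forward turns the block and moves its middle forward by about half the push
- die_steel: The bare steel of the block (body above the 6 mm dark sole), not to be touched: origin on the block's centre line 6 mm above its underside, same axes as the block
- bumper_left: Orange plastic bumper on the block's near left corner (+y), fixed to it, 6 to 36 mm above the bench. Origin: middle of its flat pushing face, which looks to -x, 6 mm proud of the steel, at (-51, 59, 21) mm in the block's frame (same axes); the face reaches 21 mm outward and 23 mm inward from there. It wraps round the corner, 24 mm along the block's end, 5 mm proud
- bumper_right: The like bumper on the near right corner (-y of the block), mirrored. Origin: middle of its flat pushing face, in the block's frame (-51, -59, +21) mm
- front_left (a point): Left (+y) end of the block's front face, 20 mm above its underside: block frame (45, 75, 20) mm
- front_right (a point): Right (-y) end of the block's front face: block frame (45, -75, 20) mm
- fence: Steel fence bolted to the bench beyond the block, 260 mm long along its y, 36 mm high, with a bolted flange behind it. Origin: middle of the lower edge of its working face, on the bench; the face is the plane x = 0 of its frame and looks to its -x, toward the robot and the block
- tape_yellow: Bystander: roll of yellow tape lying flat, 80 mm across, 12 mm high; origin under its centre
- loupe: Bystander: black eye loupe, 39 mm across, 38 mm high; origin under its centre
- core_cap: Bystander: dark grey plastic cap, 63 mm across, 22 mm high; origin under its centre
- grip_weight_a: Bystander: turned steel paper weight on the tray at the right, 48 mm across, 50 mm high; origin under its centre
- sample_case: Bystander: round clear sample case, 61 mm across, 14 mm high; origin under its centre

How it is judged:
By the outcome, as a careful person would: the job done as asked, in the order asked, and still so for the second after the job is handed in, with the robot touching nothing.
It also fails if it takes over 64 s, if anything falls off the work surface, if the arm or the gripper's body presses on something with over 40 N, if the wrist force passes 120 N, or if a joint passes its speed limit or range.

### The arm

A 6-joint arm with a two-finger parallel gripper is mounted at the origin on a cart in front of the work surface, level with it; the furniture and walls round the work are solid. World frame = base frame: x ahead of the robot, y to its left, z up, the work surface at z = 0. Lengths are in m, angles in rad, forces in N, time in s.
With the tool pointing down it reaches from about 0.225 to 0.875 m from the base axis. Payload 3.4 kg.
Tool frame: the origin (TCP) lies on the centre line of the jaws, within the pads' length; the fingertips stand 17 mm ahead of it and the grasp point (between the pads) lies 2 mm behind it (nose_length is the distance from the TCP to the fingertips, in m); z points along the fingers, y is the line along which they close (so a half turn about z gives the same grasp; the last joint's range is limited). The gripper opens to 85 mm and grips with 20 to 120 N. Pads are 22 mm wide; open, the fingers measure 114 mm over their backs; the gripper's body (76 mm by 85 mm) begins 54 mm behind the grasp point. The pads swing forward as they close: fully open they stand 13 mm farther back than shut.
Start: joints at [-1.262, 0.276, 1.505, -0, 1.361, -0.121], TCP at [0.24, -0.523, 0.248] pointing down, gripper open.
Joint ranges: [-2.89, 2.89], [-0.75, 2.08], [0.22, 2.7], [-1.18, 4.32], [0.11, 2.71], [-2.7, 2.7]. Speed limits (rad/s): [2.57, 2.57, 3.14, 3.14, 3.14, 3.14].

### API

Orientations are given as a unit quaternion [w, x, y, z].
In Python, from rig import get_state, get_image, sign_off, find_in, place_of, nose_length gives the robot as it stands.
- The arm moves only by the tool apply_moves, never from a script. Its argument "deltas" is one flat list of numbers, 5 for each row, row after row: the finger opening in mm, from 0 to 85.4, then the shift along the tool's x, y, z in mm, then the turn about the tool's z in degrees. A call has 1 to 12 rows; each row is the pose to reach, as a shift and turn from the pose commanded when the call began, along the tool's axes at that moment; what a row does not reach only later rows make up. A row lasts 1/12 s, in which the tool goes at most 41.7 mm and 7.16 degrees, less where a joint would pass 70% of its speed; a pose out of reach is approached as far as the arm can. A call with a gripper value outside its range is refused whole. The fingers move at their own pace and stop on an object; "squeeze" is the grip in N (left out, the last holds). Time passes only in rows, so rows that repeat a pose let the fingers close. It gives the time, the measured TCP pose, the force, the opening and the grip force at its end, in the units of the state.
- get_state(): the state, without advancing time (a new reading comes with each control period).
- get_image(name): name is "scene" or "top" or "wrist"; returns a dict with "frame" (420x560x3 uint8, red, green, blue), "K" (3x3 intrinsics, pixels), "k1" (the pictures are not rectified: a ray, as slopes to the right and down, at radius r is drawn at 1 + k1 r^2 times it, then the intrinsics apply), "position" and "orientation" of the camera in the world. Camera axes: x right, y down, z forward; pixel columns grow to the right and rows downward; lengths in m; the calibration is good to about 2 mm. A picture is of the moment at which its call begins. There is no depth.
- sign_off(): hands the job in; it is judged then, once.
Trained networks look in a picture, given as the dict that the camera call returned (one of the last four; its "shot" number tells which), for a name from the list of things; names that differ only in an ending like _2 or _b are one class to them, and where a whole thing is asked for, a point or a joint stands for the part that bears it (a point fixed in the world has none). Each returns a list of dicts, best first, with "score" (0 to 1); they miss things now and then, are a little off and sometimes report something else, mostly with a low value. They report only what shows in the picture. A call takes as long as a camera call.
- find_in(query, picture): "point" ([column, row] in pixels, amid what is visible of it).
- place_of(query, picture): "point" ([column, row] in pixels: a listed point, or the origin of a listed thing).
The state is a dict: "clock": time; "qpos": joint angles; "qd": joint speeds; "effort": joint torques, N m; "position": TCP position; "ee_rot": TCP orientation; "contact_force": force on the tool from outside, world axes, zero at the start; "moment": the same for the moment, N m; "width": finger opening in m; "gripper_force": force on a finger pad.
Only numpy, scipy, OpenCV 4.12 (cv2) and the standard library are available. Lean on these libraries where they do the work, as an engineer would, in place of code of your own. Each camera call takes 0.05 s, during which the arm holds its last target. There are 200 camera calls.

## Working session

There is one attempt and no reset: what is moved stays moved. The work goes in short steps, Python scripts to look and compute and a tool call to move; the robot and the scene stay as the last step left them, time stands still between calls to the robot, and variables do not carry over. Pictures are saved under pics/ and viewed, at most 10 in all, crops included, and the job is handed in when it is done.

Besides the shell and the picture viewer there is one more tool, called after ">>>" in YAML: its name, and indented under it one key for each argument. apply_moves: Moves the arm, as the interface text tells. Its arguments: {"type":"object","properties":{"deltas":{"type":"array"},"squeeze":{"type":"number"}},"required":["deltas"]}

```bash
mkdir -p pics; cat > h.py <<'E'
import numpy as np, cv2
from rig import *
from scipy.spatial.transform import Rotation as R
def rot(q): return R.from_quat([q[1],q[2],q[3],q[0]]).as_matrix()
def ray(im,p):
    K=im["K"];d=np.array([(p[0]-K[0][2])/K[0][0],(p[1]-K[1][2])/K[1][1]])
    u=d.copy()
    for _ in range(20): u=d/(1+im["k1"]*(u@u))
    return np.array(im["position"]),rot(im["orientation"])@np.array([u[0],u[1],1])
def at(im,p,z):
    o,d=ray(im,p); return o+d*(z-o[2])/d[2]
def proj(im,P):
    c=rot(im["orientation"]).T@(np.array(P)-im["position"]);u=c[:2]/c[2];u=u*(1+im["k1"]*(u@u))
    return np.array(im["K"])[:2,:2]@u+np.array(im["K"])[:2,2]
def tri(obs):
    A=np.zeros((3,3));b=np.zeros(3)
    for im,p in obs:
        o,d=ray(im,p);d=d/np.linalg.norm(d);M=np.eye(3)-np.outer(d,d);A+=M;b+=M@o
    return np.linalg.solve(A,b)
def save(im,n): cv2.imwrite("pics/"+n,im["frame"][:,:,::-1])
E
python3 - <<'E'
from h import *
np.set_printoptions(precision=4,suppress=True)
s=get_state();print(s["clock"],s["position"],s["ee_rot"],nose_length if not callable(nose_length) else nose_length())
A=get_image("scene");B=get_image("top");save(A,"s0.png");save(B,"t0.png")
for im in(A,B):print(im["position"],im["K"][0][0],im["k1"])
Z=dict(die_block=0,bumper_left=.021,bumper_right=.021,front_left=.02,front_right=.02,fence=0,tape_yellow=0,loupe=0,core_cap=0,grip_weight_a=0,sample_case=0)
for n,z in Z.items():
    r=[(im,place_of(n,im)) for im in(A,B)]
    for im,q in r:
        if q:print(n,im is A and "S" or "T",np.round(q[0]["point"],1),round(q[0]["score"],2),at(im,q[0]["point"],z))
    if all(q for _,q in r):print("   tri",tri([(im,q[0]["point"]) for im,q in r]))
E
```

```text
0.0 [ 0.2394 -0.5222  0.2474] [-0.0009  0.977   0.2132 -0.0001] 0.017
[ 0.1443 -0.868   0.5138] 449.4894856339669 -0.13262916789252066
[ 0.48   -0.034   1.1424] 412.5213039294053 -0.02239436550673015
die_block S [269.8 219.9] 0.6 [0.5814 0.0369 0.    ]
die_block T [251.7 195. ] 0.71 [0.5916 0.0174 0.    ]
   tri [0.5829 0.0204 0.008 ]
bumper_left S [237.5 216.5] 0.57 [0.501  0.0521 0.021 ]
bumper_left T [235.3 227.8] 0.6 [0.4991 0.0581 0.021 ]
   tri [0.501  0.0576 0.0185]
bumper_right S [275.8 226.7] 0.6 [ 0.5608 -0.0378  0.021 ]
bumper_right T [277.4 206.6] 0.55 [ 0.5598 -0.0545  0.021 ]
   tri [ 0.5565 -0.0531  0.0295]
front_left S [256.9 199.3] 0.66 [0.5865 0.1251 0.02  ]
front_left T [219.5 197.6] 0.59 [0.5801 0.1038 0.02  ]
   tri [0.578  0.1029 0.0308]
front_right S [307.5 218.3] 0.65 [ 0.6499 -0.032   0.02  ]
front_right T [266.4 170.3] 0.57 [ 0.6588 -0.0217  0.02  ]
   tri [ 0.6584 -0.0209  0.0132]
fence S [316.6 214.9] 0.63 [0.701 0.008 0.   ]
fence T [248.3 147.7] 0.65 [0.7243 0.0309 0.    ]
   tri [ 0.7232  0.034  -0.0158]
tape_yellow T [158.  231.5] 0.76 [0.4837 0.2716 0.    ]
loupe S [293.4 283.6] 0.77 [ 0.5021 -0.2316  0.    ]
loupe T [345.4 229. ] 0.64 [ 0.5041 -0.2455  0.    ]
   tri [ 0.5004 -0.2424  0.0078]
core_cap S [361.7 263.7] 0.72 [ 0.6656 -0.234   0.    ]
core_cap T [344.2 174.1] 0.69 [ 0.6578 -0.2398  0.    ]
   tri [ 0.6585 -0.2399  0.0051]
grip_weight_a S [386.5 307.7] 0.84 [ 0.6171 -0.3769  0.    ]
grip_weight_a T [397.3 189.7] 0.53 [ 0.6182 -0.3907  0.    ]
   tri [ 0.6138 -0.3857  0.0081]
sample_case T [182.2 269.3] 0.98 [0.3822 0.2012 0.    ]
```

View pics/t0.png

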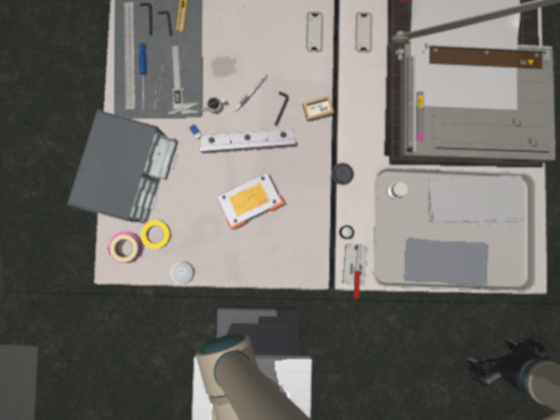

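View pics/s0.png

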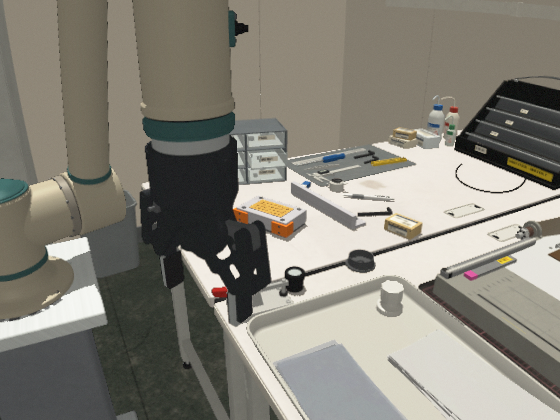

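The top view shows the block at about (251,200), turned roughly 28°. The fence is at about (248,140), turned roughly 5°, with a clear gap between them. The scene view agrees and shows no clutter near the block. The left bumper lags, so I'll push it first. I'm moving the wrist camera over the block for a finer look.

>>> apply_moves:
  deltas: [0,375,-436,0,20,0,375,-436,0,20,0,375,-436,0,20,0,375,-436,0,20,0,375,-436,0,20,0,375,-436,0,20,0,375,-436,0,20,0,375,-436,0,20,0,375,-436,0,20,0,375,-436,0,20,0,375,-436,0,20,0,375,-436,0,20]

```text
clock: 2.2
position: [0.3781, -0.0403, 0.2487]
ee_rot: [0.0, 0.999, 0.04, 0.001]
contact_force: [2.0, -0.6, 0.6]
width: 0.0003
gripper_force: 0.0
```

```bash
cat > m.py <<'E'
from h import *
import sys
np.set_printoptions(precision=4,suppress=True)
s=get_state();q=rot(s["ee_rot"]);print(s["clock"],s["position"],"toolyaw",np.degrees(np.arctan2(q[1,0],q[0,0])))
Z=dict(bumper_left=.021,bumper_right=.021,front_left=.02,front_right=.02,die_block=0,fence=0)
W=get_image("wrist");B=get_image("top")
if len(sys.argv)>1: save(W,"w%s.png"%sys.argv[1])
print(W["position"])
for n,z in Z.items():
    r=[(im,place_of(n,im)) for im in(W,B)]
    for im,q in r:
        if q:print(n,im is W and "W" or "T",np.round(q[0]["point"],1),round(q[0]["score"],2),at(im,q[0]["point"],z))
    if all(q for _,q in r):print("   tri",tri([(im,q[0]["point"]) for im,q in r]))
E
python3 m.py 1
```

```text
2.2 [ 0.3781 -0.0403  0.2487] toolyaw 4.600907486046579
[ 0.4552 -0.0326  0.3748]
bumper_left W [190.7  41.3] 0.64 [0.5031 0.0531 0.021 ]
bumper_left T [238.1 227. ] 0.41 [0.5015 0.0506 0.021 ]
   tri [0.5012 0.0495 0.0358]
bumper_right T [277.4 204.4] 0.51 [ 0.5658 -0.0543  0.021 ]
front_left T [213.9 194.8] 0.81 [0.5873 0.1192 0.02  ]
front_right W [485.7  80.4] 0.3 [ 0.4915 -0.2323  0.02  ]
front_right T [265.2 172.5] 0.7 [ 0.6526 -0.0186  0.02  ]
   tri [ 0.5203 -0.0181  0.422 ]
fence T [249. 149.] 0.79 [0.7207 0.0288 0.    ]
```

View pics/w1.png

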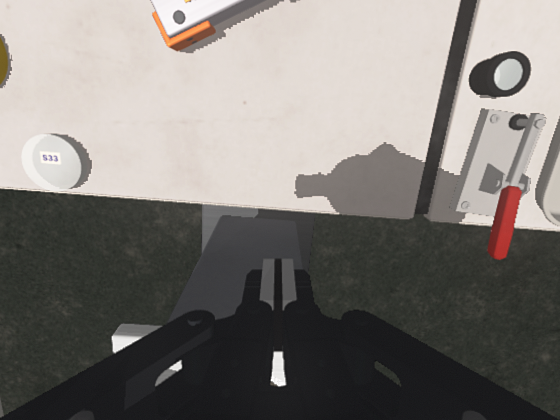

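The wrist view shows only the block's near-left corner, at about (185,25), so I'm moving over the block to see the fence too.

>>> apply_moves:
  deltas: [0,170,-60,-20,0,0,170,-60,-20,0,0,170,-60,-20,0,0,170,-60,-20,0,0,170,-60,-20,0,0,170,-60,-20,0]

```text
clock: 3.4
position: [0.5465, 0.0323, 0.2678]
ee_rot: [-0.0, 0.999, 0.041, 0.001]
contact_force: [-0.1, -0.5, -1.1]
width: -0.0001
gripper_force: 0.0
```

```bash
python3 m.py 2
```

```text
3.4 [0.5465 0.0323 0.2678] toolyaw 4.711691213610064
[0.6235 0.04   0.3939]
bumper_left W [259.6 210.5] 0.72 [0.5043 0.0512 0.021 ]
bumper_left T [237.9 226. ] 0.61 [0.5042 0.0512 0.021 ]
   tri [0.5042 0.0512 0.0206]
bumper_right W [355.1 170.3] 0.63 [ 0.5599 -0.0514  0.021 ]
bumper_right T [277.1 207.4] 0.37 [ 0.5576 -0.0537  0.021 ]
   tri [ 0.5582 -0.0538  0.0112]
front_left W [213.2 141.3] 0.81 [0.5784 0.1066 0.02  ]
front_right W [340.   82.2] 0.89 [ 0.6492 -0.0221  0.02  ]
front_right T [158.4 235.6] 0.37 [0.4726 0.2647 0.02  ]
   tri [0.5387 0.0861 0.7336]
die_block W [286.8 149.4] 0.67 [0.5739 0.0255 0.    ]
fence W [292.9   2.9] 0.71 [0.7208 0.0328 0.    ]
fence T [248.3 146.8] 0.64 [0.7268 0.031  0.    ]
   tri [ 0.7351  0.0328 -0.0487]
```

View pics/w2.png

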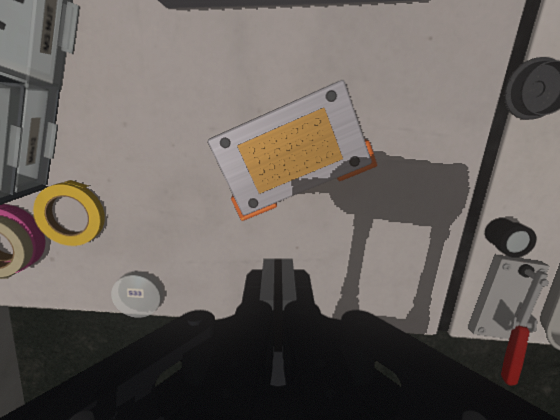

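The block is at (290,150), turned about 28.7°. The fence only shows at the top edge, so I'm moving forward for one good fence measurement.

>>> apply_moves:
  deltas: [0,110,0,0,0,0,110,0,0,0,0,110,0,0,0,0,110,0,0,0,0,110,0,0,0]

```text
clock: 4.52
position: [0.6531, 0.0401, 0.267]
ee_rot: [-0.0, 0.999, 0.04, -0.001]
contact_force: [-0.0, -0.6, -0.0]
width: 0.0002
gripper_force: 0.0
```

```bash
python3 m.py 3
```

```text
4.5167 [0.6531 0.0401 0.267 ] toolyaw 4.639495964782156
[0.7307 0.0479 0.3928]
bumper_left T [237.3 227.6] 0.58 [0.4998 0.0527 0.021 ]
bumper_right W [292.  115.4] 0.54 [0.7181 0.0317 0.021 ]
bumper_right T [277.5 203.9] 0.64 [ 0.5672 -0.0545  0.021 ]
   tri [ 0.6746 -0.0562 -1.4322]
front_left W [217.2 234.5] 0.65 [0.576  0.1069 0.02  ]
front_left T [214.7 196.5] 0.63 [0.5827 0.1169 0.02  ]
   tri [0.5813 0.11   0.0328]
front_right W [333.9 183.7] 0.83 [ 0.6483 -0.0223  0.02  ]
front_right T [268.  173.5] 0.79 [ 0.6501 -0.0264  0.02  ]
   tri [ 0.6491 -0.0244  0.0194]
die_block W [285.6 231.6] 0.92 [0.5785 0.0256 0.    ]
die_block T [252.8 198.8] 0.83 [0.5811 0.014  0.    ]
   tri [0.5799 0.0198 0.0003]
fence W [292.1 114.7] 0.76 [0.7181 0.0308 0.    ]
```

View pics/w3.png

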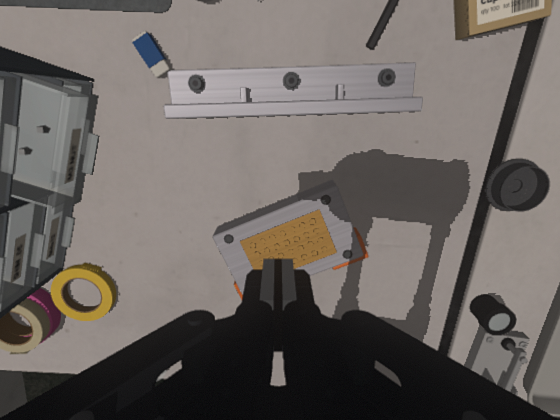

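```bash
python3 - <<'E'
from h import *
np.set_printoptions(precision=4,suppress=True)
W=get_image("wrist")
g=cv2.cvtColor(W["frame"],cv2.COLOR_RGB2GRAY).astype(float)
# steepest bright->dark row on each column
pts=[]
for c in range(180,412,4):
    r0=118-(c-165)*8/256; rr=np.arange(int(r0-8),int(r0+9)); d=np.diff(g[rr[0]:rr[-1]+1,c]); 
    i=np.argmax(np.abs(d)); pts.append((c,rr[i]+.5))
pts=np.array(pts)
p=np.polyfit(pts[:,0],pts[:,1],1)
for _ in range(3):
    e=abs(np.polyval(p,pts[:,0])-pts[:,1]); k=e<max(1.,np.median(e)*2); p=np.polyfit(pts[k,0],pts[k,1],1)
print(p,k.sum(),len(k),g[100:126,290].astype(int))
for z in(0,.036):
    a,b=[at(W,(c,np.polyval(p,c)),z) for c in(165,421)]
    v=a-b; print(z,a,b,np.linalg.norm(v),"yaw",np.degrees(np.arctan2(-v[0],v[1])),(a+b)/2)
E
```

```text
[ -0.0296 123.6943] 46 58 [111 126 161 162 161 160 159 158 160 160 161 162 160 130 101 132 146 145
 144 144 144 143 143 144 142 141]
0 [0.7015 0.1721 0.    ] [ 0.7328 -0.1117  0.    ] 0.28558915175726995 yaw 6.2880487800976885 [0.7172 0.0302 0.    ]
0.036 [0.7041 0.1608 0.036 ] [ 0.7325 -0.0972  0.036 ] 0.2595178609986201 yaw 6.288048780097697 [0.7183 0.0318 0.036 ]
```

The fence is well measured: its top front edge is 259.5 mm long, it is turned 6.3°, and its origin is about (0.718, 0.032). I'm moving back behind the left bumper, with the tool aligned to the fence.

>>> apply_moves:
  deltas: [0,-227,-20,0,-1.7,0,-227,-20,0,-1.7,0,-227,-20,0,-1.7,0,-227,-20,0,-1.7,0,-227,-20,0,-1.7,0,-227,-20,0,-1.7,0,-227,-20,0,-1.7,0,-227,-20,180,-1.7,0,-227,-20,180,-1.7,0,-227,-20,180,-1.7,0,-227,-20,180,-1.7,0,-227,-20,180,-1.7]

```text
clock: 6.27
position: [0.4217, 0.0418, 0.0838]
ee_rot: [-0.0, 0.998, 0.055, -0.004]
contact_force: [-1.0, 0.7, 0.7]
width: -0.0
gripper_force: 0.0
```

```bash
cat > f.py <<'E'
from h import *
np.set_printoptions(precision=1,suppress=True)
a=np.radians(6.3);F=np.array([.7182,.0318]);E=np.array([[np.cos(a),np.sin(a)],[-np.sin(a),np.cos(a)]])
ff=lambda p:1000*(E@(np.array(p)[:2]-F))
def tcp():
    s=get_state();q=rot(s["ee_rot"])
    print("t",round(s["clock"],2),"TCP fence",ff(s["position"]),"z",1000*s["position"][2],"dyaw",np.degrees(np.arctan2(q[1,0],q[0,0]))-6.3,"F",np.array(s["contact_force"]))
if __name__=="__main__": tcp()
E
python3 f.py
```

```text
t 6.27 TCP fence [-293.6   42.5] z 83.77366317635091 dyaw 0.014857068493191683 F [-1.   0.7  0.7]
```

>>> apply_moves:
  deltas: [0,0,0,30,0,0,0,0,58,0,0,0,0,58,0,0,0,0,58,0,0,30,0,58,0,0,55,0,58,0,0,55,0,58,0]

```text
clock: 6.85
position: [0.4883, 0.0477, 0.0332]
ee_rot: [0.001, 0.998, 0.055, 0.007]
contact_force: [1.2, 0.2, 0.3]
width: -0.0002
gripper_force: 0.0
```

```bash
python3 f.py; python3 m.py 4
```

```text
t 6.85 TCP fence [-226.7   41. ] z 33.19964148049278 dyaw 0.02921001713766813 F [1.2 0.2 0.3]
6.85 [0.4883 0.0477 0.0332] toolyaw 6.329210017137668
[0.5637 0.0577 0.1602]
bumper_left W [276.2 248.2] 0.73 [0.5043 0.0514 0.021 ]
bumper_right W [545.2 148.4] 0.86 [ 0.5596 -0.0513  0.021 ]
bumper_right T [278.  204.9] 0.57 [ 0.5645 -0.056   0.021 ]
   tri [ 0.5622 -0.0557  0.016 ]
front_left W [139.5  44.1] 0.92 [0.5803 0.1112 0.02  ]
front_left T [216.3 195.5] 0.62 [0.5856 0.1127 0.02  ]
   tri [0.5837 0.1139 0.0125]
front_right T [265.2 174.3] 0.69 [ 0.6477 -0.0188  0.02  ]
die_block W [354.7  84.2] 0.86 [0.5772 0.0246 0.    ]
die_block T [249.2 197.3] 0.85 [0.585  0.0241 0.    ]
   tri [ 0.5812  0.0242 -0.001 ]
fence W [356.  84.] 0.21 [0.5774 0.0241 0.    ]
fence T [249.6 149.1] 0.86 [0.7204 0.0271 0.    ]
   tri [0.6156 0.0415 0.2205]
```

View pics/w4.png

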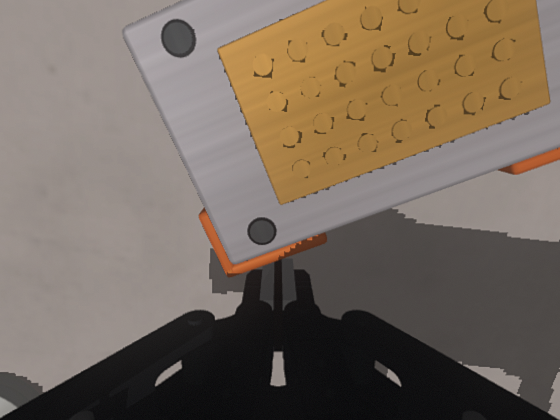

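The fingertips sit square behind the left bumper's face: fingers at columns 262–293, bumper at 228–325. I'm starting the first push.

>>> apply_moves:
  deltas: [0,0,0,0,0,0,6,0,0,0,0,12,0,0,0,0,17,-1,0,0,0,22,-2,0,0,0,27,-3,0,0,0,32,-4,0,0,0,37,-5,0,0,0,41,-5,0,0,0,44,-6,0,0,0,46,-6,0,0,0,46,-6,0,0]

```text
clock: 8.55
position: [0.5239, 0.0591, 0.0298]
ee_rot: [-0.0, 0.998, 0.055, -0.001]
contact_force: [-3.2, 1.5, -1.7]
width: -0.0002
gripper_force: 1.4
```

```bash
cat > b.py <<'E'
from f import *
from scipy.optimize import least_squares
M=dict(bumper_left=(-51,59,21),bumper_right=(-51,-59,21),front_left=(45,75,20),front_right=(45,-75,20),die_block=(0,0,0))
def block(names=("wrist","top"),verbose=1):
    obs=[]
    for c in names:
        im=get_image(c)
        for n,m in M.items():
            q=place_of(n,im)
            if q and q[0]["score"]>.45: obs.append((ff(at(im,q[0]["point"],m[2]/1000)),m,1. if c=="wrist" else .5,c[0]+n))
    def P(x,m):
        c,s=np.cos(x[2]),np.sin(x[2]);return np.array([x[0]+c*m[0]-s*m[1],x[1]+s*m[0]+c*m[1]])
    r=lambda x:np.concatenate([(P(x,m)-p)*w for p,m,w,_ in obs])
    s=least_squares(r,[-140,0,.2],loss="soft_l1",f_scale=2.,x_scale=[10,10,.1]);x=s.x
    print("block",x[:2],"deg",np.degrees(x[2]),"BL",P(x,M["bumper_left"]),"BR",P(x,M["bumper_right"]),"FL",P(x,M["front_left"]),"FR",P(x,M["front_right"]))
    if verbose:
        for p,m,w,n in obs: print("  ",n,P(x,m)-p)
if __name__=="__main__":
    tcp();block()
E
python3 b.py
```

```text
t 8.55 TCP fence [-190.1   48.5] z 29.81101552265432 dyaw 0.03729228623716807 F [-3.2  1.5 -1.7]
block [-119.9    0.4] deg 8.342375102978743 BL [-179.    51.4] BR [-161.8  -65.3] FL [-86.3  81.2] FR [-64.5 -67.2]
   wbumper_left [ 0.2 -0.4]
   wbumper_right [0.6 0. ]
   wfront_left [0.2 0.1]
   wdie_block [ 0.9 -0.9]
   tbumper_left [-62.4  55.6]
   tbumper_right [ -9.5 329.6]
   tfront_left [-5.  -7.7]
   tfront_right [ 4.5 -0.5]
   tdie_block [1.  0.3]
```

The fit is excellent: the block now lags 8.3° and the contact offset is 11 mm. I'm continuing the left push slightly past square.

>>> apply_moves:
  deltas: [0,4,0,0,0,0,8,0,0,0,0,12,-1,0,0,0,16,-1,0,0,0,20,-2,0,0,0,23,-2,0,0,0,25,-2,0,0,0,25,-2,0,0,0,25,-2,0,0]

```text
clock: 9.9
position: [0.5494, 0.0636, 0.0303]
ee_rot: [0.0, 0.998, 0.055, 0.001]
contact_force: [-2.6, 1.3, -0.7]
width: -0.0001
gripper_force: 1.2
```

```bash
sed -i 's/names=("wrist","top"),verbose=1/names=("wrist",),verbose=1/' b.py; python3 b.py
```

```text
t 9.9 TCP fence [-164.3   50.1] z 30.328128810721775 dyaw 0.026235473253514385 F [-2.6  1.3 -0.7]
block [-105.5   -5.8] deg -3.728431908257596 BL [-152.6   56.4] BR [-160.2  -61.3] FL [-55.7  66.1] FR [-65.5 -83.5]
   wbumper_left [ 0.1 -0.3]
   wfront_left [0.6 0.8]
   wdie_block [-0.8 -0.5]
```

>>> apply_moves:
  deltas: [0,-20,0,0,0,0,-40,10,0,0,0,-40,45,0,0,0,-40,80,0,0,0,-40,108,0,0,0,-40,108,0,0,0,-40,108,0,0,0,-32,108,0,0,0,-24,108,0,0,0,-18,108,0,0,0,-16,108,0,0,0,-16,108,0,0]

```text
clock: 11.2
position: [0.5459, -0.0448, 0.0303]
ee_rot: [0.0, 0.998, 0.056, 0.0]
contact_force: [-0.7, 0.5, -0.2]
width: 0.0001
gripper_force: 0.0
```

```bash
python3 b.py
```

```text
t 11.2 TCP fence [-179.6  -57.2] z 30.28963497554139 dyaw 0.12112188331779628 F [-0.7  0.5 -0.2]
block [-105.3   -5.9] deg -2.9886277795385214 BL [-153.1   55.6] BR [-159.3  -62.2] FL [-56.4  66.6] FR [-64.2 -83.2]
   wbumper_left [-0.4  0.5]
   wbumper_right [0.4 0.5]
   wdie_block [ 0.1 -1. ]
```

>>> apply_moves:
  deltas: [0,4,0,0,0,0,8,0,0,0,0,12,0,0,0,0,16,0,0,0,0,20,0,0,0,0,23,0,0,0,0,24,0,0,0,0,24,0,0,0,0,24,0,0,0]

```text
clock: 12.25
position: [0.5672, -0.0435, 0.0299]
ee_rot: [0.0, 0.998, 0.056, -0.002]
contact_force: [-4.4, -2.0, 1.4]
width: 0.0002
gripper_force: 2.2
```

```bash
python3 b.py
```

```text
t 12.25 TCP fence [-158.3  -58.3] z 29.928120091016766 dyaw 0.06873534542192594 F [-4.4 -2.   1.4]
block [-97.6  -2.1] deg 1.2413774781013591 BL [-149.9   55.8] BR [-147.3  -62.2] FL [-54.3  73.8] FR [-51.  -76.1]
   wbumper_left [0.5 0.4]
   wbumper_right [-0.7 -0.4]
   wfront_right [0.3 0.9]
   wdie_block [-0.2 -0.9]
```

>>> apply_moves:
  deltas: [0,4,0,0,0,0,7,0,0,0,0,9,0,0,0,0,10,0,0,0,0,10,0,0,0,0,-10,0,0,0,0,-30,0,0,0,0,-30,-30,0,0,0,-30,-70,0,0,0,-30,-110,0,0,0,-30,-114,0,0,0,-30,-114,0,0]

```text
clock: 13.55
position: [0.5272, 0.0698, 0.0308]
ee_rot: [-0.0, 0.998, 0.057, 0.002]
contact_force: [1.0, 0.0, -0.2]
width: -0.0003
gripper_force: 0.0
```

```bash
python3 b.py
```

```text
t 13.55 TCP fence [-185.7   58.7] z 30.797305419476544 dyaw 0.224652422892337 F [ 1.   0.  -0.2]
block [-89.1   2.4] deg 7.3824251749652925 BL [-147.3   54.3] BR [-132.1  -62.7] FL [-54.1  82.6] FR [-34.9 -66.2]
   wbumper_left [-0.3  0.3]
   wdie_block [ 0.3 -0.3]
```

>>> apply_moves:
  deltas: [0,8,2,0,0,0,16,2,0,0,0,22,2,0,0,0,27,2,0,0,0,31,2,0,0,0,35,2,0,0,0,39,2,0,0,0,43,2,0,0,0,47,2,0,0,0,50,2,0,0,0,51,2,0,0,0,51,2,0,0]

```text
clock: 14.85
position: [0.5756, 0.0714, 0.0295]
ee_rot: [-0.0, 0.998, 0.055, -0.002]
contact_force: [-3.8, 1.4, -0.8]
width: 0.0003
gripper_force: 1.9
```

```bash
python3 b.py
```

```text
t 14.85 TCP fence [-137.4   55. ] z 29.535234434399072 dyaw 0.02361994965083003 F [-3.8  1.4 -0.8]
block [-77.8  -4.7] deg -2.8891220863449627 BL [-125.8   56.8] BR [-131.7  -61.1] FL [-29.1  67.9] FR [-36.6 -81.9]
   wbumper_left [-0.   0.3]
   wbumper_right [-0.7 -1.2]
   wfront_left [0.9 1.5]
   wdie_block [-0.1 -0.6]
```

>>> apply_moves:
  deltas: [0,-15,0,0,0,0,-32,10,0,0,0,-32,45,0,0,0,-32,80,0,0,0,-32,113,0,0,0,-32,113,0,0,0,-32,113,0,0,0,-25,113,0,0,0,-18,113,0,0,0,-12,113,0,0,0,-8,113,0,0,0,-4,113,0,0]

```text
clock: 16.15
position: [0.5841, -0.0414, 0.03]
ee_rot: [0.0, 0.998, 0.056, -0.002]
contact_force: [-5.7, -2.6, 3.8]
width: -0.0002
gripper_force: 2.9
```

>>> apply_moves:
  deltas: [0,3,0,0,0,0,6,0,0,0,0,9,0,0,0,0,11,0,0,0,0,12,0,0,0,0,12,0,0,0,0,12,0,0,0]

```text
clock: 16.73
position: [0.5957, -0.0407, 0.0298]
ee_rot: [0.0, 0.998, 0.056, -0.002]
contact_force: [-3.3, -2.4, 1.9]
width: 0.0
gripper_force: 2.2
```

```bash
python3 b.py
```

```text
t 16.73 TCP fence [-129.7  -58.6] z 29.806829245251784 dyaw 0.14094292311950074 F [-3.3 -2.4  1.9]
block [-70.   -4.6] deg 4.420283511581847 BL [-125.4   50.3] BR [-116.3  -67.3] FL [-30.9  73.7] FR [-19.4 -75.9]
   wbumper_left [-2.6 -4.3]
   wbumper_right [-93.    8.2]
   wfront_left [36.7 82.2]
   wfront_right [ 3.7 -0.4]
   wdie_block [-0.2 -3.6]
```

>>> apply_moves:
  deltas: [0,-15,0,0,0,0,-33,-10,0,0,0,-33,-45,0,0,0,-33,-80,0,0,0,-33,-116,0,0,0,-33,-116,0,0,0,-33,-116,0,0,0,-33,-116,0,0]

```text
clock: 17.7
position: [0.5524, 0.0714, 0.0303]
ee_rot: [0.0, 0.998, 0.056, 0.0]
contact_force: [1.1, 0.2, -0.3]
width: 0.0002
gripper_force: 0.0
```

```bash
sed -i 's/block()$/block();block(("top",))/' b.py; python3 b.py
```

```text
t 17.7 TCP fence [-160.5   57.6] z 30.300195919689724 dyaw 0.13370802626448253 F [ 1.1  0.2 -0.3]
block [-68.7  -0.6] deg 3.2947061461711877 BL [-123.    55.4] BR [-116.3  -62.4] FL [-28.1  76.9] FR [-19.5 -72.9]
   wbumper_left [-0.3  0.3]
   wdie_block [ 0.3 -0.3]
block [-68.1  -1.9] deg 2.9251920844638235 BL [-122.    54.4] BR [-116.   -63.5] FL [-26.9  75.3] FR [-19.3 -74.5]
   tbumper_right [-1.2 -0. ]
   tfront_left [ 0.2 -2.2]
   tfront_right [ 7.1 -2. ]
   tdie_block [-3.4 10.8]
```

>>> apply_moves:
  deltas: [0,8,0,0,0,0,16,0,0,0,0,21,0,0,0,0,25,0,0,0,0,29,0,0,0,0,33,0,0,0,0,36,0,0,0,0,38,0,0,0,0,39,0,0,0,0,39,0,0,0,0,39,0,0,0]

```text
clock: 19.22
position: [0.5882, 0.0761, 0.0296]
ee_rot: [-0.001, 0.998, 0.055, -0.003]
contact_force: [-5.3, 0.9, 1.5]
width: -0.0002
gripper_force: 2.1
```

```bash
python3 b.py
```

```text
t 19.22 TCP fence [-124.4   58.3] z 29.645393972389492 dyaw 0.00985266955328079 F [-5.3  0.9  1.5]
block [-64.4  -3.4] deg -1.7211618337341041 BL [-113.6   57.1] BR [-117.1  -60.8] FL [-17.1  70.2] FR [-21.7 -79.7]
   wbumper_left [ 1.  -0.5]
   wbumper_right [-0.9  0.1]
   wfront_left [-0.2  1.9]
   wdie_block [ 0.1 -1.1]
block [-63.9 -10.2] deg 2.271171533250187 BL [-117.2   46.7] BR [-112.5  -71.2] FL [-21.9  66.5] FR [-16.  -83.4]
   tfront_right [ 1.3 -2.1]
   tdie_block [-1.3  2.1]
```

>>> apply_moves:
  deltas: [0,-15,0,0,0,0,-28,10,0,0,0,-28,45,0,0,0,-28,80,0,0,0,-28,116,0,0,0,-28,116,0,0,0,-28,116,0,0,0,-20,116,0,0,0,-14,116,0,0,0,-10,116,0,0,0,-7,116,0,0,0,-4,116,0,0]

```text
clock: 20.82
position: [0.5975, -0.0397, 0.03]
ee_rot: [0.0, 0.998, 0.056, -0.003]
contact_force: [-6.3, -2.8, 2.4]
width: -0.0
gripper_force: 2.9
```

>>> apply_moves:
  deltas: [0,3,0,0,0,0,5,0,0,0,0,6,0,0,0,0,6,0,0,0,0,6,0,0,0]

```text
clock: 21.23
position: [0.6035, -0.0397, 0.0299]
ee_rot: [0.0, 0.998, 0.056, -0.002]
contact_force: [-4.5, -2.5, 2.6]
width: -0.0001
gripper_force: 2.4
```

```bash
python3 b.py
```

```text
t 21.23 TCP fence [-121.8  -58.4] z 29.863340723969444 dyaw 0.12906555330062552 F [-4.5 -2.5  2.6]
block [-60.6  -1.8] deg 0.7076143556032146 BL [-112.4   56.5] BR [-110.9  -61.4] FL [-16.6  73.7] FR [-14.7 -76.3]
   wbumper_left [-0.1 -0.4]
   wbumper_right [-1.2  0.4]
   wfront_right [0.5 0.4]
   wdie_block [ 0.6 -0.5]
block [-80.4  24.6] deg -21.015473111241466 BL [-106.9   98. ] BR [-149.2  -12.2] FL [-11.5  78.5] FR [-65.3 -61.6]
   tfront_left [0. 0.]
```

>>> apply_moves:
  deltas: [0,2,0,0,0,0,3,0,0,0,0,3,0,0,0,0,-12,0,0,0,0,-25,-10,0,0,0,-25,-45,0,0,0,-25,-80,0,0,0,-25,-116,0,0,0,-25,-116,0,0,0,-25,-116,0,0]

```text
clock: 22.67
position: [0.5681, 0.0752, 0.0304]
ee_rot: [-0.0, 0.998, 0.057, 0.001]
contact_force: [-0.4, -0.3, 0.0]
width: -0.0001
gripper_force: 0.0
```

```bash
python3 b.py
```

```text
t 22.67 TCP fence [-144.4   59.6] z 30.442394874790644 dyaw 0.2606623349107853 F [-0.4 -0.3  0. ]
block [-57.6  -0.8] deg 2.4907934287876285 BL [-111.1   55.9] BR [-106.  -62.] FL [-15.9  76.1] FR [ -9.4 -73.8]
   wbumper_left [ 0.1 -0.1]
   wdie_block [-0.1  0.1]
block [-54.5  -4.7] deg 3.124743260682116 BL [-108.6   51.4] BR [-102.2  -66.4] FL [-13.6  72.6] FR [ -5.4 -77.2]
   tbumper_left [-103.5  124. ]
   tfront_left [-0.3 -4.1]
   tfront_right [ 6.1 -5.1]
   tdie_block [1.  2.3]
```

>>> apply_moves:
  deltas: [0,8,1,0,0,0,15,1,0,0,0,19,1,0,0,0,23,1,0,0,0,26,1,0,0,0,29,1,0,0,0,31,1,0,0,0,31,1,0,0,0,31,1,0,0]

```text
clock: 24.02
position: [0.5968, 0.0759, 0.0297]
ee_rot: [-0.001, 0.998, 0.055, -0.002]
contact_force: [-4.6, 2.6, 1.5]
width: 0.0
gripper_force: 2.1
```

```bash
sed -i 's/;block(("top",))//' b.py; sed -i 's/tcp();block()/tcp();block();block()/' b.py; python3 b.py
```

```text
t 24.02 TCP fence [-115.8   57.2] z 29.669179942544606 dyaw 0.01907259090697444 F [-4.6  2.6  1.5]
block [-55.6  -3.4] deg -0.7220646366622633 BL [-105.9   56.3] BR [-107.4  -61.7] FL [-9.7 71.1] FR [-11.6 -78.9]
   wbumper_left [-0.6 -0. ]
   wbumper_right [-1.4 -1.2]
   wfront_left [-0.3 -1.1]
   wdie_block [61.8 75.4]
block [-54.8  -3. ] deg -0.41725183036217284 BL [-105.4   56.4] BR [-106.2  -61.6] FL [-9.2 71.7] FR [-10.3 -78.3]
   wbumper_left [-0.2 -0.8]
   wbumper_right [-0.9  0.3]
   wfront_left [0.3 0.9]
   wdie_block [ 0.8 -0.4]
```

>>> apply_moves:
  deltas: [0,-15,0,0,0,0,-26,10,0,0,0,-26,45,0,0,0,-26,80,0,0,0,-26,115,0,0,0,-26,115,0,0,0,-26,115,0,0,0,-18,115,0,0,0,-12,115,0,0,0,-7,115,0,0,0,-4,115,0,0,0,-2,115,0,0]

```text
clock: 25.62
position: [0.6079, -0.0386, 0.03]
ee_rot: [0.0, 0.998, 0.056, -0.002]
contact_force: [-5.4, -2.1, 3.5]
width: 0.0003
gripper_force: 2.9
```

>>> apply_moves:
  deltas: [0,2,0,0,0,0,3,0,0,0,0,3,0,0,0,0,3,0,0,0]

```text
clock: 25.95
position: [0.6106, -0.0388, 0.0299]
ee_rot: [0.0, 0.998, 0.056, -0.002]
contact_force: [-5.3, -2.1, 2.3]
width: -0.0003
gripper_force: 2.4
```

```bash
python3 b.py
```

```text
t 25.95 TCP fence [-114.7  -58.3] z 29.933236474035066 dyaw 0.11761279860422658 F [-5.3 -2.1  2.3]
block [-51.7  -2. ] deg -0.8546839708694115 BL [-101.8   57.7] BR [-103.5  -60.3] FL [-5.5 72.3] FR [ -7.8 -77.7]
   wbumper_left [-50.2  64.5]
   wbumper_right [-0.2  0.5]
   wfront_right [ 0.8 -1. ]
   wdie_block [ 2.2 -2.5]
block [-53.7  -1.3] deg 0.17854686622958205 BL [-104.9   57.6] BR [-104.5  -60.4] FL [-8.9 73.9] FR [ -8.5 -76.1]
   wbumper_left [ 1.2 -0.6]
   wbumper_right [-1.1  0.5]
   wfront_right [1.3 0.7]
   wdie_block [-1.5 -0.6]
```

>>> apply_moves:
  deltas: [0,-12,0,0,0,0,-24,-10,0,0,0,-24,-45,0,0,0,-24,-80,0,0,0,-24,-115,0,0,0,-24,-115,0,0,0,-24,-115,0,0,0,-16,-115,0,0,0,-10,-115,0,0,0,-5,-115,0,0,0,-2,-115,0,0,0,1,-115,0,0]

```text
clock: 27.55
position: [0.5991, 0.0746, 0.0299]
ee_rot: [-0.0, 0.999, 0.055, -0.003]
contact_force: [-5.3, 1.1, 3.7]
width: 0.0002
gripper_force: 2.8
```

>>> apply_moves:
  deltas: [0,1,0,0,0,0,2,0,0,0,0,2,0,0,0,0,2,0,0,0]

```text
clock: 27.88
position: [0.6005, 0.0752, 0.0298]
ee_rot: [-0.0, 0.999, 0.055, -0.003]
contact_force: [-5.4, 1.4, 3.1]
width: -0.0002
gripper_force: 2.5
```

```bash
python3 b.py
```

```text
t 27.88 TCP fence [-112.2   56. ] z 29.783047615815516 dyaw -0.03850331743228974 F [-5.4  1.4  3.1]
block [-51.3  -2.3] deg -0.7956732130829371 BL [-101.5   57.4] BR [-103.1  -60.5] FL [-5.3 72.1] FR [ -7.3 -77.9]
   wbumper_left [ 0.3 -1. ]
   wbumper_right [-0.6  0.1]
   wfront_left [0.4 1. ]
   wdie_block [-0.1 -0.1]
block [-51.3  -1.7] deg -0.7577628556384487 BL [-101.6   57.9] BR [-103.1  -60.1] FL [-5.4 72.7] FR [ -7.3 -77.3]
   wbumper_left [ 0.8 -0.5]
   wbumper_right [-0.4  0.2]
   wfront_left [0.  1.2]
   wdie_block [-0.4 -0.8]
```

Gaps are now about 5 mm on the left and 7 mm on the right, at −0.8°. Next is the right corner, to a TCP position of about −110.5.

>>> apply_moves:
  deltas: [0,-12,0,0,0,0,-24,10,0,0,0,-24,45,0,0,0,-24,80,0,0,0,-24,114,0,0,0,-24,114,0,0,0,-24,114,0,0,0,-16,114,0,0,0,-10,114,0,0,0,-6,114,0,0,0,-4,114,0,0,0,-2,114,0,0]

```text
clock: 29.48
position: [0.6115, -0.0373, 0.03]
ee_rot: [0.0, 0.998, 0.056, -0.002]
contact_force: [-5.8, -2.4, 3.8]
width: -0.0001
gripper_force: 2.9
```

>>> apply_moves:
  deltas: [0,1,0,0,0,0,2,0,0,0,0,3,0,0,0,0,3,0,0,0,0,3,0,0,0]

```text
clock: 29.9
position: [0.6143, -0.0374, 0.0299]
ee_rot: [0.0, 0.998, 0.056, -0.002]
contact_force: [-4.6, -2.7, 1.4]
width: 0.0003
gripper_force: 2.4
```

```bash
python3 b.py
```

```text
t 29.9 TCP fence [-110.8  -57.4] z 29.935298477893802 dyaw 0.13132070417591812 F [-4.6 -2.7  1.4]
block [-49.7  -1.3] deg 0.2399464907132924 BL [-100.9   57.5] BR [-100.4  -60.5] FL [-5.  73.9] FR [ -4.4 -76.1]
   wbumper_left [-0.4  0.5]
   wbumper_right [-0.3  0.7]
   wfront_right [0.7 0. ]
   wdie_block [ 0.  -1.6]
block [-49.7  -0.8] deg 0.7332630432779741 BL [-101.5   57.5] BR [-100.   -60.5] FL [-5.7 74.7] FR [ -3.8 -75.2]
   wbumper_left [ 1.1 -0.4]
   wbumper_right [-0.2  0.2]
   wfront_right [0.3 0.8]
   wdie_block [-1.4 -0.6]
```

>>> apply_moves:
  deltas: [0,-12,0,0,0,0,-24,-10,0,0,0,-24,-45,0,0,0,-24,-80,0,0,0,-24,-114,0,0,0,-24,-114,0,0,0,-24,-114,0,0,0,-16,-114,0,0,0,-10,-114,0,0,0,-5,-114,0,0,0,-3,-114,0,0,0,-1,-114,0,0]

```text
clock: 31.5
position: [0.6017, 0.0746, 0.0299]
ee_rot: [0.0, 0.999, 0.055, -0.002]
contact_force: [-4.5, -0.8, 4.4]
width: 0.0003
gripper_force: 2.5
```

>>> apply_moves:
  deltas: [0,1,0,0,0,0,2,0,0,0,0,2,0,0,0,0,2,0,0,0]

```text
clock: 31.83
position: [0.604, 0.0758, 0.0299]
ee_rot: [-0.0, 0.998, 0.055, -0.001]
contact_force: [-3.6, 0.9, 0.1]
width: 0.0002
gripper_force: 1.8
```

```bash
python3 b.py
```

```text
t 31.83 TCP fence [-108.7   56.3] z 29.8853346132065 dyaw 0.007204573993818464 F [-3.6  0.9  0.1]
block [-47.4  -2.2] deg -0.8933644968264832 BL [-97.5  57.6] BR [-99.3 -60.4] FL [-1.3 72.1] FR [ -3.6 -77.9]
   wbumper_left [-0.   0.2]
   wbumper_right [-0.1 -0.2]
   wfront_left [0.7 1.5]
   wdie_block [-0.5 -1.4]
block [-46.9  -1.9] deg -1.0101749635338164 BL [-96.9  58. ] BR [-99. -60.] FL [-0.6 72.3] FR [ -3.3 -77.7]
   wbumper_right [-0.7 -1. ]
   wfront_left [0.7 1. ]
```

>>> apply_moves:
  deltas: [0,-12,0,0,0,0,-24,10,0,0,0,-24,45,0,0,0,-24,80,0,0,0,-24,114,0,0,0,-24,114,0,0,0,-24,114,0,0,0,-16,114,0,0,0,-10,114,0,0,0,-6,114,0,0,0,-4,114,0,0,0,-2,114,0,0]

```text
clock: 33.43
position: [0.6143, -0.0368, 0.0301]
ee_rot: [0.0, 0.998, 0.056, -0.002]
contact_force: [-5.6, 0.1, 3.6]
width: -0.0002
gripper_force: 2.8
```

>>> apply_moves:
  deltas: [0,1,0,0,0,0,2,0,0,0,0,2,0,0,0,0,2,0,0,0]

```text
clock: 33.77
position: [0.6155, -0.0372, 0.03]
ee_rot: [-0.0, 0.998, 0.055, -0.002]
contact_force: [-5.1, -0.4, 2.6]
width: 0.0001
gripper_force: 2.6
```

```bash
python3 b.py
```

```text
t 33.77 TCP fence [-109.6  -57.3] z 30.004714267608573 dyaw 0.06262580958077812 F [-5.1 -0.4  2.6]
block [-47.  -1.] deg -0.9810419915770855 BL [-97.   58.9] BR [-99.  -59.1] FL [-0.8 73.2] FR [ -3.3 -76.7]
   wbumper_left [0.7 0.5]
   wbumper_right [-0.7 -0.8]
   wfront_right [0.4 0.8]
   wdie_block [-0.4 -0.5]
block [-47.6  -2. ] deg -0.683155494710672 BL [-97.9  57.6] BR [-99.3 -60.4] FL [-1.7 72.5] FR [ -3.5 -77.5]
   wbumper_left [-0.4 -0.4]
   wbumper_right [-0.8 -0.8]
   wfront_left [43.3 80.8]
   wfront_right [-0.   0.5]
   wdie_block [-0.9 -1.9]
```

Right still has a gap of 2–3 mm, so I'll push 2 mm more slowly, watching the force.

>>> apply_moves:
  deltas: [0,1,0,0,0,0,1,0,0,0,0,2,0,0,0,0,2,0,0,0,0,2,0,0,0]

```text
clock: 34.78
position: [0.6184, -0.0375, 0.03]
ee_rot: [0.0, 0.998, 0.055, -0.001]
contact_force: [-4.3, -1.7, 1.6]
width: -0.0002
gripper_force: 2.4
```

```bash
python3 b.py
```

```text
t 34.78 TCP fence [-106.8  -57.9] z 29.96119018348644 dyaw 0.05041863001669 F [-4.3 -1.7  1.6]
block [-45.6  -0.9] deg 0.5759756653235346 BL [-97.1  57.6] BR [-96.  -60.4] FL [-1.3 74.5] FR [  0.2 -75.5]
   wbumper_left [ 1.2 -1.6]
   wbumper_right [-1.1  0.5]
   wfront_right [0.4 1.3]
   wdie_block [-0.5 -0.3]
block [-44.9  -0. ] deg 1.4565034801075987 BL [-97.4  57.7] BR [-94.4 -60.3] FL [-1.9 76.1] FR [  1.9 -73.9]
   wbumper_left [-0.3 -0.5]
   wbumper_right [-0.3  0.6]
   wdie_block [ 0.6 -0.1]
```

>>> apply_moves:
  deltas: [0,-12,0,0,0,0,-24,-10,0,0,0,-24,-45,0,0,0,-24,-80,0,0,0,-24,-114,0,0,0,-24,-114,0,0,0,-24,-114,0,0,0,-16,-114,0,0,0,-10,-114,0,0,0,-5,-114,0,0,0,-3,-114,0,0,0,-2,-114,0,0]

```text
clock: 36.38
position: [0.6052, 0.0748, 0.0301]
ee_rot: [0.0, 0.999, 0.055, -0.0]
contact_force: [-1.4, -0.9, 0.8]
width: 0.0001
gripper_force: 0.7
```

>>> apply_moves:
  deltas: [0,0,0,0,0,0,1,0,0,0,0,1,0,0,0]

```text
clock: 36.63
position: [0.6052, 0.0755, 0.0301]
ee_rot: [0.0, 0.998, 0.055, -0.001]
contact_force: [-1.3, -1.0, 0.8]
width: 0.0002
gripper_force: 0.6
```

```bash
python3 b.py
```

```text
t 36.63 TCP fence [-107.5   55.8] z 30.089235305259457 dyaw 0.013748885685335388 F [-1.3 -1.   0.8]
block [-45.5  -1.6] deg 0.48378313601120804 BL [-97.  57.] BR [-96. -61.] FL [-1.1 73.8] FR [  0.1 -76.2]
   wbumper_left [ 0.2 -0.1]
   wbumper_right [-0.4  0.3]
   wfront_left [-0.2  0.7]
   wdie_block [ 0.5 -0.9]
block [-45.3  -1.3] deg 0.9632064703888389 BL [-97.3  56.8] BR [-95.3 -61.2] FL [-1.6 74.4] FR [  0.9 -75.5]
   wbumper_left [0.1 0. ]
   wbumper_right [-1.4 -0.6]
   wfront_left [-0.2  0.8]
   wdie_block [ 1.6 -0.2]
```

>>> apply_moves:
  deltas: [0,1,0,0,0,0,1,0,0,0,0,2,0,0,0,0,2,0,0,0]

```text
clock: 37.57
position: [0.6067, 0.0766, 0.0301]
ee_rot: [-0.0, 0.998, 0.055, -0.001]
contact_force: [-5.9, 1.6, 1.4]
width: -0.0002
gripper_force: 2.4
```

```bash
python3 b.py
```

```text
t 37.57 TCP fence [-105.9   56.7] z 30.123615960835043 dyaw 0.01779601169947931 F [-5.9  1.6  1.4]
block [-44.9  -1. ] deg -0.18828688001317762 BL [-95.7  58.2] BR [-96.1 -59.8] FL [ 0.4 73.9] FR [ -0.1 -76.1]
   wbumper_left [-0.3  0.2]
   wbumper_right [-0.4 -0.3]
   wfront_left [0.6 1. ]
   wdie_block [ 0.1 -0.8]
block [-44.5  -1.1] deg -0.322926759774419 BL [-95.2  58.2] BR [-95.9 -59.8] FL [ 0.9 73.7] FR [  0.  -76.3]
   wbumper_left [-0.3 -0.2]
   wbumper_right [-0.5  0.4]
   wfront_left [-0.   0.4]
   wdie_block [ 0.8 -0.6]
```

>>> apply_moves:
  deltas: [0,1,0,0,0,0,1,0,0,0,0,1,0,0,0]

```text
clock: 38.42
position: [0.6067, 0.0766, 0.0301]
ee_rot: [-0.0, 0.998, 0.055, -0.002]
contact_force: [-6.2, 0.1, 1.8]
width: 0.0001
gripper_force: 3.3
```

```bash
python3 f.py
```

```text
t 38.42 TCP fence [-105.9   56.7] z 30.10145974204681 dyaw 0.024424481900905626 F [-6.2  0.1  1.8]
```

>>> apply_moves:
  deltas: [0,1,0,0,0,0,2,0,0,0,0,2,0,0,0]

```text
clock: 38.67
position: [0.6068, 0.0766, 0.0302]
ee_rot: [-0.0, 0.998, 0.055, -0.004]
contact_force: [-10.2, 0.6, 5.7]
width: -0.0001
gripper_force: 5.2
```

```bash
python3 f.py
```

```text
t 38.67 TCP fence [-105.8   56.7] z 30.16507156299481 dyaw 0.039925474071180744 F [-10.2   0.6   5.7]
```

The left corner is seated: force rises with no motion. Now I'm seating the right one.

>>> apply_moves:
  deltas: [0,-14,0,0,0,0,-27,10,0,0,0,-27,45,0,0,0,-27,80,0,0,0,-27,114,0,0,0,-27,114,0,0,0,-27,114,0,0,0,-19,114,0,0,0,-13,114,0,0,0,-8,114,0,0,0,-5,114,0,0,0,-4,114,0,0]

```text
clock: 39.67
position: [0.6186, -0.0364, 0.0301]
ee_rot: [0.0, 0.998, 0.056, -0.001]
contact_force: [-4.1, -0.9, 3.5]
width: 0.0
gripper_force: 2.0
```

>>> apply_moves:
  deltas: [0,1,0,0,0,0,1,0,0,0,0,2,0,0,0,0,2,0,0,0]

```text
clock: 40.0
position: [0.6192, -0.0366, 0.03]
ee_rot: [-0.0, 0.998, 0.055, -0.002]
contact_force: [-6.1, -0.2, 4.4]
width: -0.0001
gripper_force: 3.0
```

```bash
python3 b.py
```

```text
t 40.0 TCP fence [-105.9  -57.1] z 29.984938485433855 dyaw 0.04818471933920776 F [-6.1 -0.2  4.4]
block [-44.2  -0.9] deg 0.028730689430053243 BL [-95.2  58. ] BR [-95.1 -60. ] FL [ 0.8 74.1] FR [  0.9 -75.9]
   wbumper_left [-0.8  0.7]
   wbumper_right [-0.3 -0.1]
   wfront_right [ 0.1 -0.1]
   wdie_block [ 1.  -0.5]
block [-44.   -0.7] deg 0.22202654371668326 BL [-95.3  58.1] BR [-94.8 -59.9] FL [ 0.7 74.5] FR [  1.3 -75.5]
   wbumper_left [ 0.8 -1. ]
   wbumper_right [-0.7  0.7]
   wfront_right [0.5 0.8]
   wdie_block [-0.6 -0.5]
```

>>> apply_moves:
  deltas: [0,1,0,0,0,0,2,0,0,0,0,2,0,0,0,0,3,0,0,0,0,3,0,0,0]

```text
clock: 41.02
position: [0.6192, -0.0366, 0.03]
ee_rot: [-0.0, 0.998, 0.056, -0.005]
contact_force: [-11.8, -1.1, 7.1]
width: 0.0001
gripper_force: 5.9
```

```bash
python3 f.py
```

```text
t 41.02 TCP fence [-105.9  -57.1] z 29.98417785318278 dyaw 0.07003563074825792 F [-11.8  -1.1   7.1]
```

Both corners block at the same depth (−105.8 and −105.9). I'll do one confirming touch on the left and then retreat.

>>> apply_moves:
  deltas: [0,-14,0,0,0,0,-28,-10,0,0,0,-28,-45,0,0,0,-28,-80,0,0,0,-28,-114,0,0,0,-28,-114,0,0,0,-28,-114,0,0,0,-20,-114,0,0,0,-13,-114,0,0,0,-8,-114,0,0,0,-5,-114,0,0,0,-3,-114,0,0]

```text
clock: 42.02
position: [0.607, 0.075, 0.0298]
ee_rot: [0.0, 0.998, 0.055, -0.003]
contact_force: [-7.5, -1.9, 5.2]
width: 0.0001
gripper_force: 3.8
```

>>> apply_moves:
  deltas: [0,1,0,0,0,0,2,0,0,0,0,3,0,0,0,0,3,0,0,0]

```text
clock: 42.35
position: [0.607, 0.075, 0.0297]
ee_rot: [0.001, 0.998, 0.055, -0.005]
contact_force: [-10.1, -3.8, 7.2]
width: 0.0004
gripper_force: 4.9
```

```bash
python3 b.py
```

```text
t 42.35 TCP fence [-105.8   55.2] z 29.671780950134938 dyaw 0.002935591482297717 F [-10.1  -3.8   7.2]
block [-45.2  -0.8] deg -0.4268662259441821 BL [-95.7  58.6] BR [-96.6 -59.4] FL [ 0.4 73.8] FR [ -0.7 -76.2]
   wbumper_left [0.8 0.9]
   wbumper_right [-0.7  1.6]
   wfront_left [-1.4  0.9]
   wfront_right [ 93.2 -15.4]
   wdie_block [-1. -1.]
block [-43.5  -1.2] deg 0.17287232823126986 BL [-94.7  57.6] BR [-94.3 -60.4] FL [ 1.3 73.9] FR [  1.7 -76.1]
   wbumper_left [-0.2 -0.9]
   wbumper_right [-0.1  0.4]
   wfront_left [0.6 0.2]
   wdie_block [-0.3  0.2]
```

Seated on both sides. I'm retreating straight back and up, then taking a look.

>>> apply_moves:
  deltas: [0,-10,0,0,0,0,-30,0,0,0,0,-50,0,0,0,0,-60,20,0,0,0,-60,50,-40,0,0,-60,55,-80,0,0,-30,55,-120,0,0,0,55,-160,0,0,30,55,-190,0,0,30,55,-200,0,0,30,55,-200,0,0,30,55,-200,0]

```text
clock: 43.95
position: [0.6495, 0.0248, 0.2318]
ee_rot: [0.0, 0.998, 0.055, 0.002]
contact_force: [-0.2, -0.1, 0.3]
width: 0.0003
gripper_force: 0.0
```

```bash
python3 -c "
from b import *
tcp();block()
W=get_image('wrist');cv2.imwrite('pics/end.png',W['frame'][:,:,::-1])"
```

```text
t 43.95 TCP fence [-69.1   0.5] z 231.84937098288862 dyaw -0.004142812034298338 F [-0.2 -0.1  0.3]
block [-44.5  -1.7] deg 0.16128997587694144 BL [-95.7  57.2] BR [-95.3 -60.8] FL [ 0.3 73.5] FR [  0.7 -76.5]
   wbumper_left [-0.7  1.5]
   wbumper_right [-3.2 -0.8]
   wfront_left [ 1.6 -0.1]
   wfront_right [3.1 1.7]
   wdie_block [-0.6 -3.3]
```

View pics/end.png

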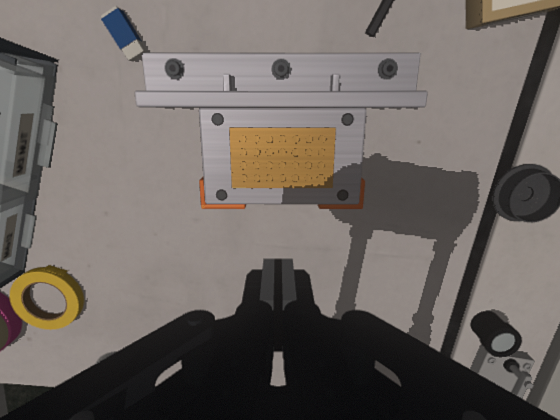

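The picture shows the block's front face, columns 200–366, lying flush along the fence edge at row 106. The block is inside the fence's span (136–427), the bystanders in view are undisturbed, and the hand is clear.

```bash
python3 -c "
from rig import sign_off
print(sign_off())"
```

```text
the job is handed in; nothing more can be done
None
```

The die block lies flush against the fence and within its length, walked up one bumper at a time and squared to within about 1° before it touched; the hand is clear and the job was handed in at about 44 s.

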